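# Swap the tube cassette in the push-to-open reader

## Robot

A 6-joint arm with a two-finger parallel gripper is mounted at the origin on a cart in front of the work surface, level with it; the furniture and walls round the work are solid. World frame = base frame: x ahead of the robot, y to its left, z up, the work surface at z = 0. Lengths are in m, angles in degrees, forces in N, time in s.
With the tool pointing down it reaches from about 0.325 to 0.9 m from the base axis. Payload 3.5 kg.
Tool frame: the origin (TCP) lies on the mounting face of the last link; the fingertips stand 173 mm ahead of it and the grasp point (between the pads) lies 155 mm ahead of it; z points along the fingers, y is the line along which they close (so a half turn about z gives the same grasp; the last joint's range is limited). The gripper opens to 85 mm and grips with 20 to 120 N. Pads are 22 mm wide; open, the fingers measure 114 mm over their backs; the gripper's body (76 mm by 85 mm) begins 54 mm behind the grasp point. The pads swing forward as they close: fully open they stand 13 mm farther back than shut.
Start: joints at [-74.794, 15.837, -1.513, 72.651, 0, 84.076], TCP at [0.225, -0.583, 0.405] pointing down, gripper open.
Joint ranges: [-178.77, 178.77], [-48.84, 107.48], [-61.69, 71.31], [-111.58, 123.2], [-90, 87.43], [-180, 180]. Speed limits (degrees/s): [147.25, 147.25, 180, 180, 180, 180].

## Interface

Orientations are given as [roll, pitch, yaw] about the fixed x, y, z axes, in that order (R = Rz(yaw) Ry(pitch) Rx(roll)).
In Python, from workcell import bot gives the robot as it stands. The module is installed in compiled form; this text tells all that it offers.
- The arm moves only by the shell command python3 -m inch 'ROWS' [FORCE]. ROWS is JSON, a list of rows, each a list of 3 entries, a list of its own where there are three numbers: the shift along the tool's x, y, z in mm, then the turn about the tool's z in units of 5 degrees (1.0 is 5 degrees), then the opening, from 0 (shut) to 1 (fully open). In form: [[[dx, dy, dz], spin, claw], ...]. A call has 1 to 10 rows; each row shifts and turns the commanded pose from where the row before left it, along the tool's axes as they then stand; what a row does not reach is not made up. A row lasts 1/10 s, in which the tool goes at most 50 mm and 8.59 degrees, less where a joint would pass 70% of its speed; a pose out of reach is approached as far as the arm can. A call with a gripper value outside its range is refused whole. The fingers move at their own pace and stop on an object; FORCE is the grip in N (left out, the last holds). Time passes only in rows, so rows that do not move let the fingers close. It gives the time, the measured TCP pose, the force, the opening and the grip force at its end, in the units of the state.
- bot.sense(): the state, without advancing time (a new reading comes with each control period).
- bot.capture(name): name is "scene" or "top" or "wrist"; returns the picture (480x640x3 uint8, red, green, blue); there is no depth.
- bot.camera_info(name): a dict with "mtx" (3x3 intrinsics, pixels), "eye" and "orientation" of the camera in the world. Camera axes: x right, y down, z forward; pixel columns grow to the right and rows downward; lengths in m; the calibration is good to about 2 mm. The wrist camera is an equidistant fisheye: a pixel r from the principal point sees the ray r / f radians off the axis. A picture is of the moment at which its call begins: read the wrist's pose just before it. camera_info takes no time and is no camera call; for the wrist camera it gives the pose at the moment of the call.
- bot.finish_job(): hands the job in; it is judged then, once.
The state is a dict: "time": time; "joint_positions": joint angles; "joint_vel": joint speeds; "effort": joint torques, N m; "eef_pos": TCP position; "tool_rot": TCP orientation; "contact_force": force on the tool from outside, world axes, zero at the start; "torque": the same for the moment, N m; "finger_gap": finger opening in m; "grasp_force": force on a finger pad.
Only numpy, scipy, OpenCV 4.12 (cv2) and the standard library are available. Lean on these libraries where they do the work, as an engineer would, in place of code of your own. Each camera call takes 0.05 s, during which the arm holds its last target. There are 200 camera calls.

## Task

Change the tube cassette in the bench reader. Press the reader's hooded door inward at its ribbed pad and let go so that the catch releases it and it swings fully open, then lift out the used cassette and stand it upright in the white basket. Stand the fresh cassette of the same short four-well kind in the reader's bay and lower the door, pressing it home until its catch holds it shut; leave everything else where it stands.

Things in the scene. Friction and masses are not known exactly. Their poses are not given: they have to be found in the camera images.
- reader: bench reader, fixed, 222 x 180 mm: grey plinth, white deck 50 mm high with the bay, grey rear tower (160 mm high, front face 80 mm behind the origin), white hooded door. Origin: centre of its underside. x runs from its front (ribbed pad, robot side) to the tower, z up. The door's skirt and triangular cheeks hang up to 75 mm from its front edge.
- bay (a point): centre of the floor of the reader's bay, a black-floored recess 114 mm along the reader's x and 56 mm across, floor 35 mm above the bench, rim 15 mm above its floor. Its axes are the reader's. A cassette fits only lengthwise along x.
- door (a joint): door angle, rad: 0 latched shut, 2.18 fully open, -0.062 pressed in to the stop. A spring drives it open (4 to 10 N at the pad pushes it in). Push-push catch: pressed in past -0.02 (best to the stop, 11 mm at the pad) and let go, it swings open by itself in 2 s. Pushed down from open to the stop (past -0.045) and let go, it latches at 0; less, and it reopens; pressed again, it releases again.
- door_hinge (a point): middle of the door's hinge line, 85 mm behind the reader's origin and 170 mm above the bench; it does not move. The line runs along the reader's y. The axes of this entry are the door's: at joint 0 they are the reader's, and they turn with the door about y.
- door_pad (a point): middle of the ribbed grey pad (30 x 56 mm) on the door's outer face near its free front edge, 174 mm from the hinge along the panel, 5 mm out of its mid-plane; moves with the door. The panel (174 mm wide, 6 mm thick, 200 mm long) when shut slopes down 0.26 rad to the front, pad about 130 mm up. Open, it leans back past upright, outer face away from the robot, edge 360 mm up.
- cassette_used: used tube cassette: dark grey upright block with four wells, 31 mm thick (its x), 92 mm long (its y), 80 mm high; origin at the centre of its underside. It starts in the reader's bay under the shut door, long side along the reader's x. The block itself is 82 mm long; only the 8 mm foot is 92 mm.
- cassette_fresh: fresh tube cassette, the same kind and size as the used one (31 x 92 x 80 mm, four wells); stands on the bench to the robot's right or to the left beyond the basket. Same origin and axes.
- cassette_long: bystander: longer tube cassette with six wells, 31 x 133 x 68 mm, stands in the other of those two places; not to be used.
- basket: white slotted open basket on the bench, loose, 173 mm (its x) x 158 mm (its y), 69 mm high, walls 3 mm, floor 2 mm; origin at the centre of its underside.
- beaker: bystander: white beaker, 65 mm wide, 80 mm high, near the bench's front edge on the left; origin at the centre of its underside.
- bottle_small: bystander: reagent bottle with a red screw cap, 61 mm wide, 186 mm high, behind the reader on the left; origin at the centre of its underside.
- timer: bystander: flat bench timer, 60 x 66 x 18 mm, far on the left; origin at the centre of its underside.

How it is judged:
By the outcome, as a careful person would: the job done as asked, in the order asked, and still so for the second after the job is handed in, with the robot touching nothing.
It also fails if it takes over 72 s, if anything falls off the work surface, if the arm or the gripper's body presses on something with over 40 N, if the wrist force passes 120 N, or if a joint passes its speed limit or range.

## Working session

There is one attempt and no reset: what is moved stays moved. The work goes in short steps, Python scripts to look and compute and a shell command to move; the robot and the scene stay as the last step left them, time stands still between calls to the robot, and variables do not carry over. Pictures are saved under pics/ and viewed, at most 10 in all, crops included, and the job is handed in when it is done.

```bash
mkdir -p pics; ls; python3 - <<'E'
from workcell import bot
import cv2,numpy as np
s=bot.sense();print({k:np.round(v,3).tolist() for k,v in s.items()})
for n in("scene","top"):
    im=bot.capture(n);cv2.imwrite(f"pics/{n}0.png",im[:,:,::-1]);i=bot.camera_info(n);print(n,i)
print(bot.camera_info("wrist"))
E
```

```text
pics
{'time': 0.0, 'joint_positions': [-74.793, 15.88, -1.598, 72.649, -0.001, 84.074], 'joint_vel': [-0.052, -0.102, -0.068, -0.04, -0.072, -0.064], 'effort': [0.005, -44.551, 29.52, 0.017, 0.0, 0.0], 'eef_pos': [0.225, -0.583, 0.404], 'tool_rot': [-179.874, -0.012, 21.133], 'contact_force': [0.262, -0.458, 0.51], 'torque': [-0.03, 0.056, -0.05], 'grasp_force': 0.0, 'finger_gap': 0.085}
scene {'mtx': array([[486.44448135,   0.        , 323.62866776],
       [  0.        , 486.44448135, 236.00825123],
       [  0.        ,   0.        ,   1.        ]]), 'eye': array([-0.28167353,  0.72031675,  0.77926376]), 'orientation': array([-123.1114802 ,   -0.72885175, -123.37945605])}
top {'mtx': array([[618.16511738,   0.        , 317.15444998],
       [  0.        , 618.16511738, 234.08577931],
       [  0.        ,   0.        ,   1.        ]]), 'eye': array([0.37552355, 0.18769893, 1.73492166]), 'orientation': array([-175.00995591,   -0.46537   ,  -89.7606677 ])}
{'mtx': array([[371.64829954,   0.        , 317.39435498],
       [  0.        , 371.64829954, 240.75938983],
       [  0.        ,   0.        ,   1.        ]]), 'eye': array([ 0.29048773, -0.55790716,  0.37340615]), 'orientation': array([ 1.64258580e+02,  1.01324113e-01, -6.88960772e+01])}
```

View pics/top0.png

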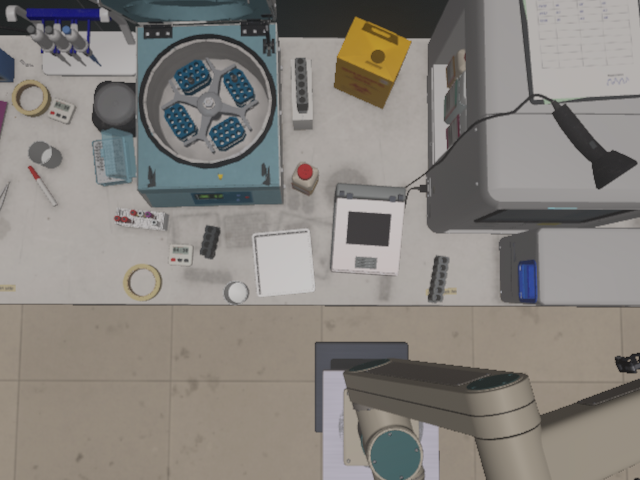

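View pics/scene0.png

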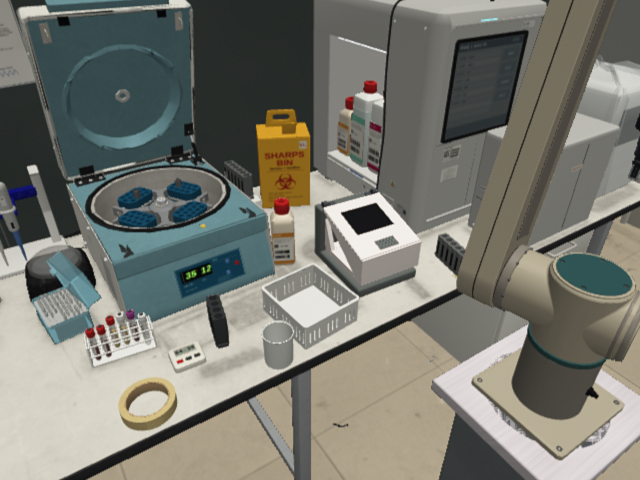

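Top view: four-well cassette on the left at about (210,241), six-well cassette on the right at (438,278). Basket is at (284,263), reader at (370,230), beaker (236,292), timer (180,254). Now I'll measure these.

```bash
cat > h.py <<'E'
import numpy as np,cv2
from scipy.spatial.transform import Rotation as R
from workcell import bot
def rays(n,px,info=None):
    i=info or bot.camera_info(n);px=np.atleast_2d(px).astype(float);K=i["mtx"]
    q=np.c_[(px[:,0]-K[0,2])/K[0,0],(px[:,1]-K[1,2])/K[1,1]]
    if n=="wrist":
        r=np.linalg.norm(q,axis=1,keepdims=True)+1e-12;d=np.c_[q/r*np.sin(r),np.cos(r)]
    else:d=np.c_[q,np.ones(len(q))]
    return np.array(i["eye"]),R.from_euler("xyz",i["orientation"],degrees=True).apply(d)
def onz(n,px,z,info=None):
    e,d=rays(n,px,info);return e+d*((z-e[2])/d[:,2])[:,None]
def proj(n,P,info=None):
    i=info or bot.camera_info(n);K=i["mtx"];P=np.atleast_2d(P)
    d=R.from_euler("xyz",i["orientation"],degrees=True).inv().apply(P-i["eye"])
    if n=="wrist":
        r=np.linalg.norm(d[:,:2],axis=1,keepdims=True);q=d[:,:2]/r*np.arctan2(r,d[:,2:])
    else:q=d[:,:2]/d[:,2:]
    return q*[K[0,0],K[1,1]]+[K[0,2],K[1,2]]
E
python3 - <<'E'
from h import *
im=cv2.imread("pics/top0.png")
c=cv2.resize(im[175:310,160:460],None,fx=2.66,fy=2.66,interpolation=cv2.INTER_CUBIC);cv2.imwrite("pics/crop0.png",c)
g=cv2.cvtColor(im,cv2.COLOR_BGR2GRAY)
for nm,(x0,y0,x1,y1),z in(("left",(196,222,224,262),.08),("right",(425,252,452,304),.068)):
    m=(g[y0:y1,x0:x1]<90).astype(np.uint8);n,l,st,ce=cv2.connectedComponentsWithStats(m)
    k=1+st[1:,4].argmax();pts=np.argwhere(l==k)[:,::-1]+[x0,y0]
    for zz in(z,0.0,z/2):
        P=onz("top",pts,zz)[:,:2];r=cv2.minAreaRect((P*1000).astype(np.float32));print(nm,zz,r,st[k])
E
```

```text
left 0.08 ((498.3409729003906, 463.13427734375), (40.28974533081055, 85.14897155761719), 78.374267578125) [  4   4  20  33 446]
left 0.0 ((504.27813720703125, 476.44903564453125), (42.23731994628906, 89.26514434814453), 78.37425231933594) [  4   4  20  33 446]
left 0.04 ((501.30950927734375, 469.7915954589844), (41.26351547241211, 87.2070541381836), 78.37425231933594) [  4   4  20  33 446]
right 0.068 ((404.91290283203125, -138.72543334960938), (12.843400001525879, 120.58323669433594), 79.85035705566406) [  3   4  12  45 196]
right 0.0 ((406.11181640625, -152.04153442382812), (13.367324829101562, 125.50226593017578), 79.85035705566406) [  3   4  12  45 196]
right 0.034 ((405.5123291015625, -145.3834686279297), (13.10536003112793, 123.04277038574219), 79.85034942626953) [  3   4  12  45 196]
```

View pics/crop0.png

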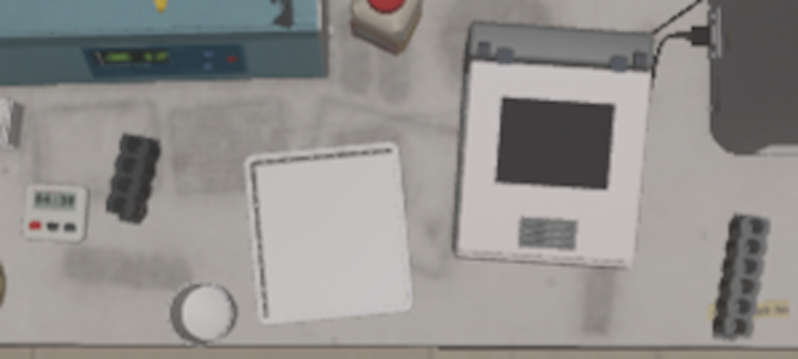

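Crop confirms the left cassette (133,178) has four wells and the right one has six. Next, the reader pose from the door corners, and the basket from its rim.

```bash
cat >> h.py <<'E'
def wrap(a):return (a+180)%360-180
def plan(xyz,yaw):
    s=bot.sense();p=np.array(s["eef_pos"]);y0=s["tool_rot"][2];dpsi=wrap(yaw-y0);d=np.array(xyz)-p
    for nm,a in(("now",y0),("after",yaw)):
        t=np.radians(a);print(nm,"tool shift mm",np.round(1000*np.array([np.cos(t)*d[0]+np.sin(t)*d[1],np.sin(t)*d[0]-np.cos(t)*d[1],-d[2]]),1))
    print("spin units",round(-dpsi/5,2),"at",np.round(p,4),np.round(s["tool_rot"],1),"j6",round(s["joint_positions"][5],1))
E
python3 - <<'E'
from h import *
f=lambda L:np.array(L)/2.66+[160,175]
ze=.170-.2*np.sin(.26)+.003
fl,fr=onz("top",f([(458,257),(632,267)]),ze)
print("front edge",fl,fr)
tl,tr=onz("top",f([(473,22),(654,36)]),.16);print("tower rear",tl,tr)
pad=onz("top",f([(548,233)]),.130)[0];print("pad",pad)
v=fl-fr;yaw=np.degrees(np.arctan2(-v[0],v[1]));v2=tl-tr;print("yaws",yaw,np.degrees(np.arctan2(-v2[0],v2[1])),np.linalg.norm(v),np.linalg.norm(v2))
w=(tl+tr-fl-fr)[:2];print("axis yaw",np.degrees(np.arctan2(w[1],w[0])),np.linalg.norm(w)/2)
print("mid front",(fl+fr)/2,"mid rear",(tl+tr)/2)
B=onz("top",f([(245,160),(395,143),(412,306),(263,323)]),.069);print("basket",B.mean(0),[np.linalg.norm(B[i]-B[(i+1)%4]) for i in range(4)],np.degrees(np.arctan2((B[1]-B[0])[1],(B[1]-B[0])[0])))
E
```

```text
front edge [0.41844049 0.13560553 0.12158389] [ 0.4094019  -0.03501525  0.12158389]
tower rear [0.64478536 0.12278121 0.16      ] [ 0.63204747 -0.05264734  0.16      ]
pad [0.44200341 0.04802267 0.13      ]
yaws -3.032394818736501 -4.152965715168589 0.17086002498145286 0.17589039135238071
axis yaw -3.880605980366141 0.22501111110469327
mid front [0.4139212  0.05029514 0.12158389] mid rear [0.63841641 0.03506693 0.16      ]
basket [0.44388728 0.26483128 0.069     ] [np.float64(0.15336488378829274), np.float64(0.16611586945233878), np.float64(0.1510602910877132), np.float64(0.16595383836787975)] -83.2199828794607
```

```bash
python3 -m inch '[[[0,0,-5],-1.7,0],[[0,0,-5],-1.7,0],[[0,0,-5],-1.7,0],[[0,0,-5],-1.7,0],[[0,0,0],-1.7,0],[[0,0,0],-1.7,0],[[0,0,0],-1.7,0],[[0,0,0],-1.7,0],[[0,0,0],-1.7,0],[[0,0,0],-1.7,0]]' 60; python3 -m inch '[[[0,0,0],-1.7,0],[[0,0,0],-1.7,0],[[0,0,0],-1.7,0],[[0,0,0],-1.7,0],[[0,0,0],-1.7,0],[[0,0,0],-1.7,0],[[0,0,0],-1.7,0],[[0,0,0],-1.7,0],[[0,0,0],-0.5,0],[[0,0,0],0,0]]'; python3 -c "
from h import *
plan([.437,.048,.36],176.2)"
```

```text
time: 1.1
eef_pos: [0.2253, -0.5828, 0.424]
tool_rot: [180.0, -0.1, 106.5]
contact_force: [-0.1, 0.5, 0.3]
finger_gap: 0.0004
grasp_force: 0.0
time: 2.1
eef_pos: [0.2253, -0.5828, 0.4241]
tool_rot: [179.9, -0.0, 176.6]
contact_force: [0.3, 0.5, -1.5]
finger_gap: 0.0003
grasp_force: 0.0
now tool shift mm [-174.2  642.1   64.1]
after tool shift mm [-169.5  643.4   64.1]
spin units 0.08 at [ 0.2253 -0.5828  0.4241] [179.9  -0.  176.6] j6 -71.4
```

```bash
python3 -m inch '[[[-12,46,0],0,0],[[-12,46,0],0,0],[[-12,46,0],0,0],[[-12,46,0],0,0],[[-12,46,0],0,0],[[-12,46,0],0,0],[[-12,46,0],0,0],[[-12,46,0],0,0],[[-12,46,0],0,0],[[-12,46,0],0.08,0]]'; python3 -m inch '[[[-13,46,10],0,0],[[-13,46,20],0,0],[[-13,46,20],0,0],[[-13,44,10],0,0],[[0,0,0],0,0],[[0,0,0],0,0]]'; python3 - <<'E'
from h import *
i=bot.camera_info("wrist");im=bot.capture("wrist")
cv2.imwrite("pics/w1.png",im[:,:,::-1])
print(proj("wrist",[[.442,.048,.130]],i))
plan([.437,.048,.36],176.2)
E
```

```text
time: 3.1
eef_pos: [0.372, -0.1289, 0.4247]
tool_rot: [-180.0, 0.0, 176.1]
contact_force: [0.6, 0.4, 0.4]
finger_gap: 0.0001
grasp_force: 0.0
time: 3.7
eef_pos: [0.4346, 0.0453, 0.3655]
tool_rot: [-180.0, -0.1, 176.4]
contact_force: [-0.7, -0.9, 0.5]
finger_gap: -0.0001
grasp_force: 0.0
[[323.20785676 269.06729434]]
now tool shift mm [-2.1  3.8  6. ]
after tool shift mm [-2.1  3.8  6. ]
spin units 0.01 at [0.4347 0.0444 0.366 ] [-180.    -0.   176.2] j6 1.1
```

View pics/w1.png

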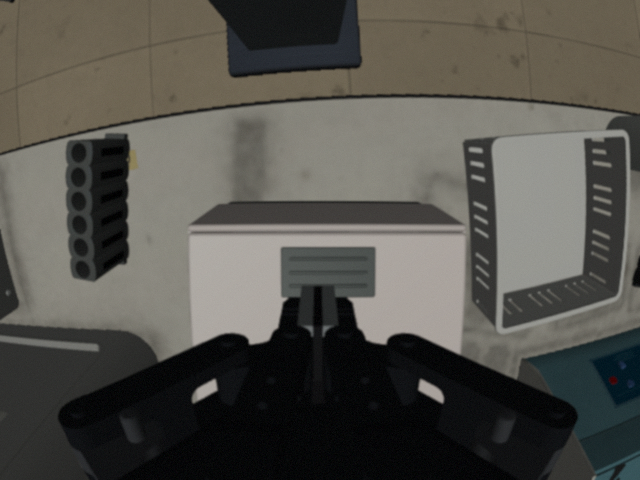

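Pad is centred at (328,271), 5 px from the prediction, and the door edges are square to the tool. Pressing now.

```bash
python3 -m inch '[[[-2,6,20],0,0],[[0,0,20],0,0],[[0,0,15],0,0],[[0,0,5],0,0],[[0,0,3],0,0],[[0,0,4],0,0],[[0,0,4],0,0],[[0,0,0],0,0]]'
```

```text
time: 4.55
eef_pos: [0.438, 0.0497, 0.2958]
tool_rot: [-180.0, 0.1, 176.2]
contact_force: [-0.7, -1.8, 4.2]
finger_gap: 0.0002
grasp_force: 1.6
```

```bash
python3 -m inch '[[[0,0,3],0,0],[[0,0,2],0,0],[[0,0,0],0,0]]';python3 -m inch '[[[0,0,2],0,0],[[0,0,1],0,0],[[0,0,0],0,0]]'
```

```text
time: 4.85
eef_pos: [0.4382, 0.0501, 0.2911]
tool_rot: [180.0, 0.2, 176.2]
contact_force: [-0.4, -1.5, 6.0]
finger_gap: -0.0
grasp_force: 3.0
time: 5.15
eef_pos: [0.4383, 0.0502, 0.2906]
tool_rot: [-180.0, 0.2, 176.3]
contact_force: [-7.1, -2.0, 24.2]
finger_gap: -0.0
grasp_force: 12.9
```

At the stop. Letting go by rising ahead of the door.

```bash
python3 -m inch '[[[10,0,-48],0,0],[[10,0,-48],0,0],[[10,0,-48],0,0],[[10,0,-48],0,0],[[10,0,-48],0,0],[[10,0,-40],0,0],[[0,0,0],0,0],[[0,0,0],0,0],[[0,0,0],0,1],[[0,0,0],0,1]]';python3 -m inch '[[[0,0,0],0,1],[[0,0,0],0,1],[[0,0,0],0,1],[[0,0,0],0,1],[[0,0,0],0,1],[[0,0,0],0,1],[[0,0,0],0,1],[[0,0,0],0,1],[[0,0,0],0,1],[[0,0,0],0,1]]'; python3 - <<'E'
from h import *
i=bot.camera_info("wrist");im=bot.capture("wrist")
cv2.imwrite("pics/w2.png",np.hstack([im[:,:,::-1]]))
print(i)
O=np.array([.526,.045,.115]);print(proj("wrist",[O],i))
cv2.imwrite("pics/s2.png",bot.capture("scene")[:,:,::-1])
E
```

```text
time: 6.15
eef_pos: [0.3773, 0.0541, 0.565]
tool_rot: [180.0, -0.2, 176.2]
contact_force: [-0.0, 0.3, -0.0]
finger_gap: 0.0281
grasp_force: 0.0
time: 7.15
eef_pos: [0.3774, 0.054, 0.5671]
tool_rot: [-180.0, -0.0, 176.2]
contact_force: [0.5, 1.0, -0.6]
finger_gap: 0.0852
grasp_force: 0.0
{'mtx': array([[371.64829954,   0.        , 317.39435498],
       [  0.        , 371.64829954, 240.75938983],
       [  0.        ,   0.        ,   1.        ]]), 'eye': array([0.30977045, 0.05837592, 0.5368719 ]), 'orientation': array([1.64221887e+02, 9.88902710e-03, 8.62040070e+01])}
[[318.21597199 314.72736406]]
```

View pics/w2.png

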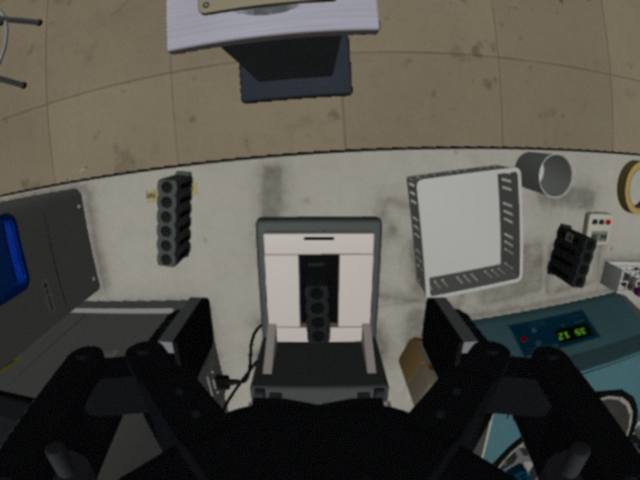

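Door is open: the bay (300–340, 255+) shows the used cassette, its top spanning (318,285)–(318,342).

```bash
python3 - <<'E'
from h import *
info={'mtx': bot.camera_info("wrist")["mtx"],'eye':np.array([0.30977045,0.05837592,0.5368719]),'orientation':np.array([164.221887,.00988902710,86.2040070])}
print("cass top front/rear",onz("wrist",[(317,285),(318,342)],.115,info))
print("bay front L/R",onz("wrist",[(301,255),(339,255)],.05,info))
print("deck front edge L/R",onz("wrist",[(263,234),(375,234)],.05,info))
plan([.525,.045,.42],176.2)
E
```

```text
cass top front/rear [[0.48494414 0.04619543 0.115     ]
 [0.56662435 0.04205793 0.115     ]]
bay front L/R [[0.46588326 0.02529548 0.05      ]
 [0.46935737 0.07755126 0.05      ]]
deck front edge L/R [[ 0.43256225 -0.02422654  0.05      ]
 [ 0.44266702  0.12830027  0.05      ]]
now tool shift mm [-147.9    0.7  147.1]
after tool shift mm [-147.9    0.8  147.1]
spin units 0.01 at [0.3774 0.054  0.5671] [180.   -0.  176.2] j6 2.2
```

View pics/s2.png

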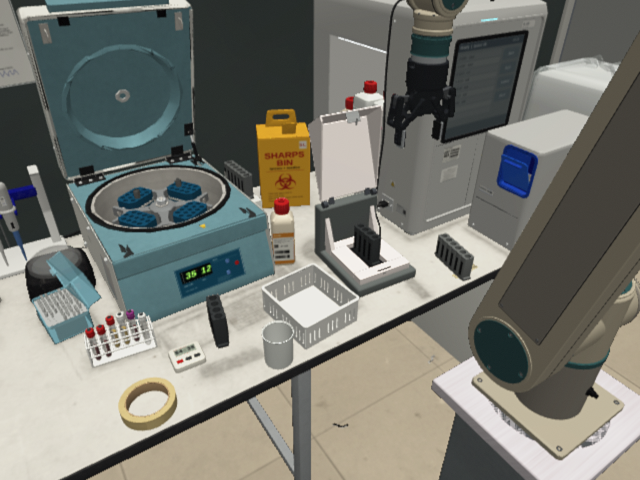

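Scene view confirms the door at (347,160) leaning back fully open, and the path to the cassette at (367,245) is clear.

```bash
python3 -m inch '[[[-40,0,0],0,1],[[-40,0,10],0,1],[[-40,0,40],0,1],[[-29,0.5,45],0,1],[[0,0,45],0,1],[[0,0,45],0,1],[[0,0,0],0,1],[[0,0,0],0,1]]'; python3 - <<'E'
from h import *
i=bot.camera_info("wrist");im=bot.capture("wrist")
cv2.imwrite("pics/w3.png",im[:,:,::-1])
print(proj("wrist",[[.485,.046,.115],[.526,.044,.115]],i))
plan([.526,.044,.245],176.2)
E
```

```text
time: 8.05
eef_pos: [0.5194, 0.0451, 0.3897]
tool_rot: [-180.0, -0.1, 176.2]
contact_force: [-0.1, 0.2, 0.6]
finger_gap: 0.0856
grasp_force: 0.0
[[315.54315047 189.64835324]
 [316.65645151 249.00516843]]
now tool shift mm [ -5.6  -0.7 146.9]
after tool shift mm [ -5.6  -0.7 146.9]
spin units 0.01 at [0.5205 0.0451 0.3919] [180.    0.2 176.2] j6 1.6
```

View pics/w3.png

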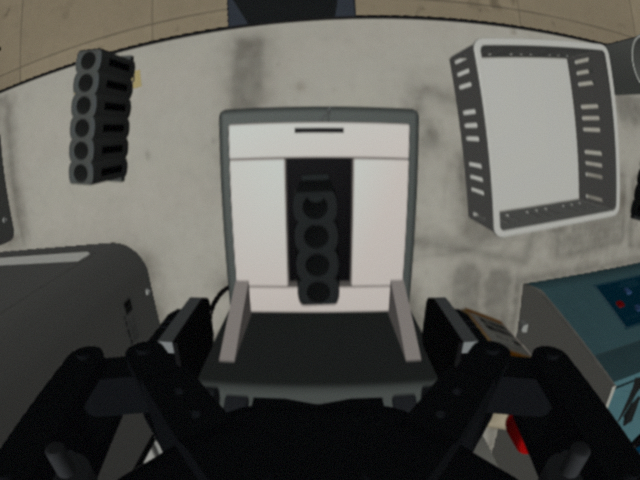

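Cassette top runs (317,192)–(318,303), matching the prediction. Descending and gripping.

```bash
python3 -m inch '[[[-3,0,40],0,1],[[-3,0,40],0,1],[[0,0,35],0,1],[[0,0,25],0,1],[[0,0,7],0,1],[[0,0,0],0,0],[[0,0,0],0,0],[[0,0,0],0,0],[[0,0,0],0,0],[[0,0,0],0,0]]' 60;python3 -m inch '[[[0,0,0],0,0],[[0,0,0],0,0]]'
```

```text
time: 9.1
eef_pos: [0.5267, 0.0447, 0.2447]
tool_rot: [180.0, 0.2, 176.2]
contact_force: [-1.5, -0.7, 6.2]
finger_gap: 0.0294
grasp_force: 59.5
time: 9.3
eef_pos: [0.5267, 0.0447, 0.2447]
tool_rot: [180.0, 0.2, 176.2]
contact_force: [0.7, -0.0, 7.6]
finger_gap: 0.0294
grasp_force: 59.5
```

```bash
python3 -m inch '[[[0,0,-20],0,0],[[0,0,-40],0,0],[[0,0,-45],0,0],[[0,0,-25],0,0],[[10,20,0],0,0],[[20,42,0],0,0],[[20,42,0],0,0],[[20,45,0],0,0],[[17,45,0],0,0],[[10,20,0],0,0]]'; python3 -m inch '[[[0,0,0],0,0],[[0,0,0],0,0]]'; python3 - <<'E'
from h import *
i=bot.camera_info("wrist");im=bot.capture("wrist")
cv2.imwrite("pics/w4.png",im[:,:,::-1])
plan([.444,.265,.215],176.2)
g=cv2.cvtColor(im,cv2.COLOR_RGB2GRAY);print(bot.camera_info("wrist")["eye"])
print(proj("wrist",[[.444+a*.0865*np.cos(.119)-b*.079*np.sin(.119),.265+a*.0865*np.sin(.119)+b*.079*np.cos(.119),.069] for a,b in((-1,-1),(-1,1),(1,1),(1,-1))],i))
E
```

```text
time: 10.3
eef_pos: [0.4413, 0.2674, 0.3729]
tool_rot: [179.9, -0.0, 176.4]
contact_force: [1.0, -0.7, -2.0]
finger_gap: 0.0291
grasp_force: 59.3
time: 10.5
eef_pos: [0.4424, 0.2648, 0.3727]
tool_rot: [-180.0, -0.0, 176.3]
contact_force: [0.4, -0.2, -1.0]
finger_gap: 0.0294
grasp_force: 59.3
now tool shift mm [ -1.2   0.8 157.7]
after tool shift mm [ -1.2   0.8 157.7]
spin units 0.01 at [0.4428 0.2643 0.3727] [-180.    -0.   176.2] j6 27.4
[0.37516945 0.26862773 0.34240852]
[[194.19851586 140.46284216]
 [402.48215213  99.99871386]
 [428.6438701  312.0572563 ]
 [246.54032899 342.72257673]]
```

View pics/w4.png

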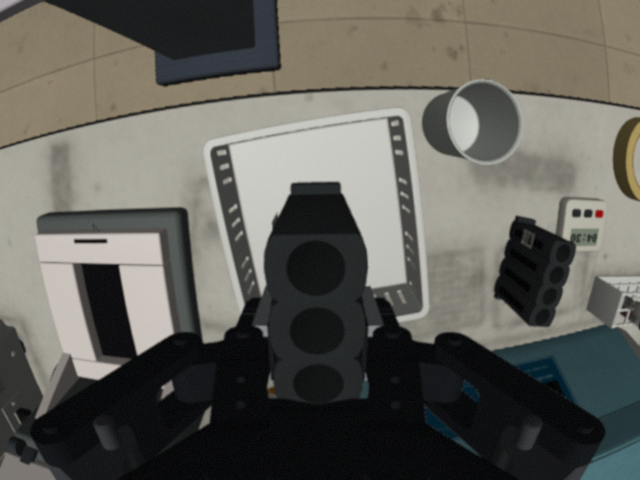

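Held cassette is square over the basket, whose rim corners are (205,147), (408,110) and (427,315), about 4 mm further +x/+y than estimated. Setting it down.

```bash
python3 -m inch '[[[-4,4,40],0,0],[[0,0,45],0,0],[[0,0,40],0,0],[[0,0,20],0,0],[[0,0,8],0,0],[[0,0,3],0,0],[[0,0,0],0,0],[[0,0,0],0,0]]'
```

```text
time: 11.35
eef_pos: [0.4482, 0.2685, 0.2184]
tool_rot: [179.9, 0.2, 176.2]
contact_force: [0.2, 0.4, -1.7]
finger_gap: 0.0291
grasp_force: 59.2
```

```bash
python3 -m inch '[[[0,0,3],0,0],[[0,0,2],0,0],[[0,0,1],0,0],[[0,0,0],0,0]]'
```

```text
time: 11.75
eef_pos: [0.4475, 0.2687, 0.2122]
tool_rot: [180.0, 0.1, 176.2]
contact_force: [-2.3, -1.4, 6.9]
finger_gap: 0.0294
grasp_force: 60.1
```

```bash
python3 -m inch '[[[0,0,0],0,1],[[0,0,0],0,1],[[0,0,0],0,1],[[0,0,0],0,1],[[0,0,-15],0,1],[[0,0,-40],0,1],[[0,0,-45],0,1],[[0,0,-45],0,1],[[0,0,-20],0,1],[[-7,40,0],0,1]]'; python3 -m inch '[[[-8,40,0],0,1],[[-8,40,0],0,1],[[-8,40,0],0,1],[[-6,38,0],0,1],[[0,0,0],1.56,1],[[0,0,0],0,1],[[0,0,0],0,1]]'; python3 - <<'E'
from h import *
i=bot.camera_info("wrist");im=bot.capture("wrist")
cv2.imwrite("pics/w5.png",im[:,:,::-1])
plan([.499,.464,.38],168.4)
np.savez("w5.npz",**i)
g=cv2.cvtColor(im,cv2.COLOR_RGB2GRAY)
E
```

```text
time: 12.75
eef_pos: [0.4574, 0.3064, 0.3804]
tool_rot: [179.9, 0.4, 176.0]
contact_force: [1.6, 0.8, -0.0]
finger_gap: 0.0855
grasp_force: 0.0
time: 13.45
eef_pos: [0.4968, 0.4632, 0.3752]
tool_rot: [-179.9, -0.0, 168.6]
contact_force: [-0.2, 0.5, -0.9]
finger_gap: 0.0852
grasp_force: 0.0
now tool shift mm [-1.9  1.5 -4.5]
after tool shift mm [-1.9  1.5 -4.5]
spin units 0.03 at [0.4968 0.4629 0.3755] [-180.    -0.   168.5] j6 49.0
```

View pics/w5.png

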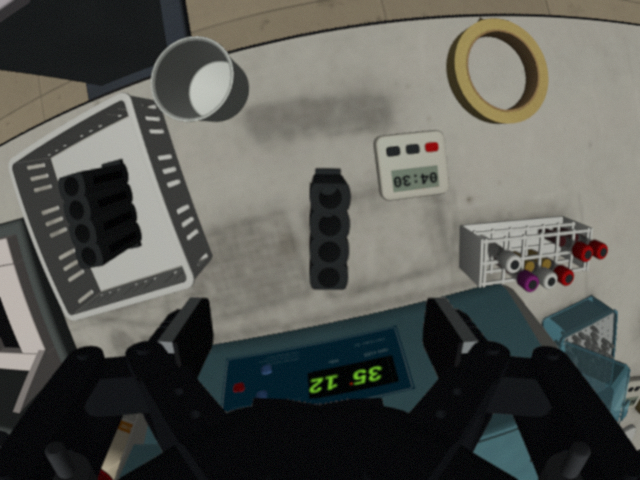

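Used cassette stands upright in the basket (100,215). The fresh one's top spans (331,181)–(328,289).

```bash
python3 - <<'E'
from h import *
i=dict(np.load("w5.npz"))
im=cv2.imread("pics/w5.png",0);m=(im[150:300,300:362]<80).astype(np.uint8)
n,l,st,ce=cv2.connectedComponentsWithStats(m);print(st[1:][st[1:,4]>100]+[300,150,0,0,0])
P=onz("wrist",[(331,182),(328,289)],.08,i);print(P,P.mean(0));v=P[0]-P[1];a=np.degrees(np.arctan2(v[1],v[0]));print("axis",a,np.linalg.norm(v))
print("centrifuge front base",onz("top",[(200,204)],0))
plan(np.r_[P.mean(0)[:2],.21],a)
E
```

```text
[[ 309  168   42  122 4560]]
[[0.46263248 0.4797527  0.08      ]
 [0.5431195  0.46189633 0.08      ]] [0.50287599 0.47082451 0.08      ]
axis 167.49129405502904 0.08244398108074207
centrifuge front base [[0.61076533 0.50556214 0.        ]]
now tool shift mm [ -4.4   9.  165.5]
after tool shift mm [ -4.2   9.  165.5]
spin units 0.21 at [0.4968 0.4629 0.3755] [-180.    -0.   168.5] j6 49.0
```

```bash
python3 -m inch '[[[-4.3,9,20],0.2,1],[[0,0,45],0,1],[[0,0,45],0,1],[[0,0,35],0,1],[[0,0,15],0,1],[[0,0,5],0,1],[[0,0,0],0,0],[[0,0,0],0,0],[[0,0,0],0,0],[[0,0,0],0,0]]' 60;python3 -m inch '[[[0,0,0],0,0],[[0,0,0],0,0],[[0,0,0],0,0],[[0,0,-10],0,0],[[0,0,-40],0,0],[[0,0,-45],0,0],[[0,0,-45],0,0],[[0,0,-20],0,0],[[0,0,0],0,0]]'; python3 -c "
from h import *
plan([.525,.046,.375],176.2)"
```

```text
time: 14.5
eef_pos: [0.5037, 0.472, 0.2127]
tool_rot: [179.9, 0.1, 167.4]
contact_force: [1.1, -1.0, 1.1]
finger_gap: 0.0296
grasp_force: 63.7
time: 15.4
eef_pos: [0.5039, 0.4723, 0.3761]
tool_rot: [179.6, 0.3, 167.4]
contact_force: [1.1, -0.1, -0.7]
finger_gap: 0.0296
grasp_force: 63.5
now tool shift mm [-113.3 -411.5    1.1]
after tool shift mm [ -49.3 -423.9    1.1]
spin units -1.75 at [0.5039 0.4723 0.3761] [179.6   0.3 167.4] j6 50.3
```

```bash
python3 -m inch '[[[0,0,0],-0.9,0],[[0,0,0],-0.85,0],[[-5,-40,0],0,0],[[-5,-45,0],0,0],[[-5,-45,0],0,0],[[-5,-45,0],0,0],[[-5,-45,0],0,0],[[-5,-45,0],0,0],[[-5,-45,0],0,0],[[-5,-45,0],0,0]]';python3 -m inch '[[[-5,-45,0],0,0],[[-4,-24,0],0,0],[[0,0,0],0,0],[[0,0,0],0,0]]'; python3 - <<'E'
from h import *
plan([.525,.046,.25],176.2)
i=bot.camera_info("wrist");im=bot.capture("wrist")
cv2.imwrite("pics/w6.png",im[:,:,::-1])
c=np.array([.525,.046,.05]);u=np.array([.9978,-.0663,0]);v=np.array([.0663,.9978,0])
print(proj("wrist",[c-.057*u-.028*v,c-.057*u+.028*v],i))
E
```

```text
time: 16.4
eef_pos: [0.518, 0.1128, 0.3685]
tool_rot: [-180.0, -0.2, 176.2]
contact_force: [0.6, -0.5, -0.9]
finger_gap: 0.0293
grasp_force: 63.4
time: 16.8
eef_pos: [0.5229, 0.0448, 0.3691]
tool_rot: [180.0, -0.2, 176.1]
contact_force: [0.9, -0.3, -0.4]
finger_gap: 0.0289
grasp_force: 63.4
now tool shift mm [ -2.    1.3 119.1]
after tool shift mm [ -2.    1.3 119.1]
spin units -0.02 at [0.5229 0.0448 0.3691] [180.   -0.2 176.1] j6 1.7
[[282.74840106 156.54878361]
 [355.08096175 156.43987109]]
```

View pics/w6.png

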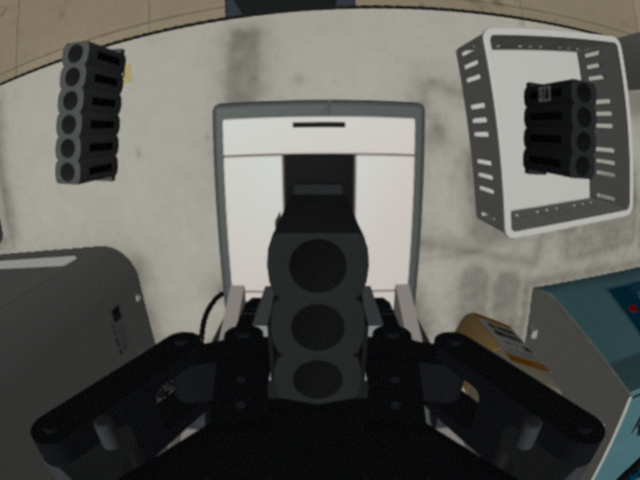

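Bay mouth is at (284–354, 155), within 2 px of the prediction, and the cassette is aligned. Lowering.

```bash
python3 -m inch '[[[-2,1,35],0,0],[[0,0,40],0,0],[[0,0,25],0,0],[[0,0,10],0,0],[[0,0,5],0,0],[[0,0,2],0,0],[[0,0,0],0,0],[[0,0,0],0,0]]'
```

```text
time: 17.65
eef_pos: [0.5266, 0.046, 0.2552]
tool_rot: [180.0, 0.2, 176.2]
contact_force: [-0.1, -0.0, -1.8]
finger_gap: 0.0295
grasp_force: 63.4
```

```bash
python3 -m inch '[[[0,0,4],0,0],[[0,0,2],0,0],[[0,0,1],0,0],[[0,0,0],0,0]]'; python3 -m inch '[[[0,0,1],0,0],[[0,0,0],0,0]]'
```

```text
time: 18.05
eef_pos: [0.5259, 0.0459, 0.2476]
tool_rot: [-180.0, 0.0, 176.2]
contact_force: [-1.4, -0.5, 4.4]
finger_gap: 0.0295
grasp_force: 64.2
time: 18.25
eef_pos: [0.5259, 0.0459, 0.2476]
tool_rot: [-180.0, 0.0, 176.2]
contact_force: [-4.6, 2.0, 11.4]
finger_gap: 0.0296
grasp_force: 65.1
```

```bash
python3 -m inch '[[[0,0,0],0,1],[[0,0,0],0,1],[[0,0,0],0,1],[[0,0,0],0,1],[[0,0,-15],0,1],[[5,0,-40],0,1],[[10,0,-45],0,1],[[10,0,-45],0,1],[[0,0,-45],0,0],[[0,0,-45],0,0]]'; python3 -m inch '[[[0,0,-45],0,0],[[0,0,-45],0,0],[[0,0,-35],0,0],[[0,0,0],0,0],[[0,0,0],0,0]]' ; python3 - <<'E'
from h import *
i=bot.camera_info("wrist");im=bot.capture("wrist");cv2.imwrite("pics/w7.png",im[:,:,::-1])
cv2.imwrite("pics/s7.png",bot.capture("scene")[:,:,::-1])
plan([.526+.9978*.187,.045-.0663*.187,.6],176.2)
E
```

```text
time: 19.25
eef_pos: [0.5001, 0.0477, 0.4824]
tool_rot: [-180.0, -0.0, 176.2]
contact_force: [0.1, -0.1, -0.3]
finger_gap: 0.0589
grasp_force: 0.0
time: 19.75
eef_pos: [0.501, 0.0476, 0.6063]
tool_rot: [180.0, 0.1, 176.2]
contact_force: [-0.4, 0.6, -0.4]
finger_gap: 0.0003
grasp_force: 0.0
now tool shift mm [-212.4   -0.9    4.1]
after tool shift mm [-212.4   -0.9    4.1]
spin units -0.0 at [0.5007 0.0476 0.6041] [-180.    -0.2  176.2] j6 1.9
```

View pics/w7.png

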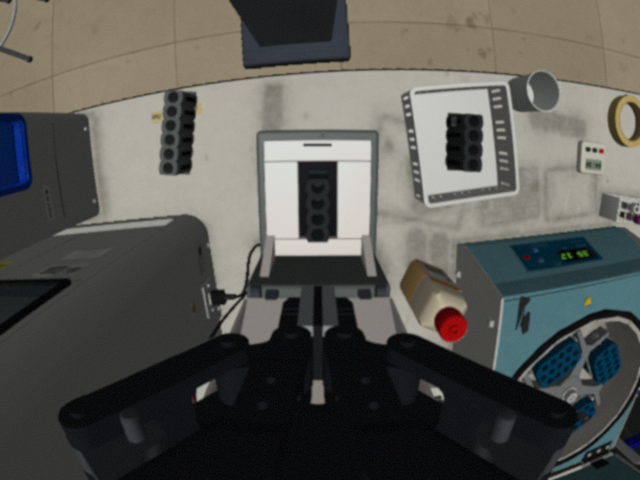

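Fresh cassette stands in the bay (318,210) and the used one in the basket (465,140). That was picture 11, one more than the 10 allowed, so I'll view no more and work from numbers only. Moving over and behind the open door.

```bash
python3 -m inch '[[[-30,0,0],0,0],[[-40,0,0],0,0],[[-40,0,0],0,0],[[-40,0,0],0,0],[[-40,0,0],0,0],[[-22,-1,0],0,0],[[0,0,0],0,0],[[0,0,0],0,0]]'; python3 -c "
from h import *
plan([.526+.9978*.187,.045-.0663*.187,.508],176.2)"
```

```text
time: 20.65
eef_pos: [0.7126, 0.0325, 0.603]
tool_rot: [-180.0, -0.3, 176.2]
contact_force: [-0.2, 1.1, -0.7]
finger_gap: 0.0003
grasp_force: 0.0
now tool shift mm [ 0.   0.1 95. ]
after tool shift mm [ 0.   0.1 95. ]
spin units -0.01 at [0.7126 0.0325 0.603 ] [-180.    -0.3  176.2] j6 1.2
```

```bash
python3 -m inch '[[[0,0,30],0,0],[[0,0,35],0,0],[[0,0,30],0,0],[[0,0,0],0,0]]'; python3 -m inch '[[[15,0,0],0,0],[[15,0,0],0,0],[[15,0,0],0,0],[[0,0,0],0,0]]'; python3 - <<'E'
import numpy as np
P=[]
for f in np.arange(90,-13,-7):
    s=165+(90-f)/100*16;r=np.radians(f);w=11 if f>5 else 0
    P.append((85-s*np.cos(r)+3*np.sin(r)+(11 if f>5 else 11),170+s*np.sin(r)+5*np.cos(r)))
P=np.array(P);print(np.round(P,0).tolist());D=np.diff(P,axis=0)
print(np.round(np.c_[-D[:,0],-D[:,1]],1).tolist())
E
```

```text
time: 21.05
eef_pos: [0.7097, 0.0329, 0.505]
tool_rot: [-180.0, -0.7, 176.2]
contact_force: [0.3, 0.2, -1.5]
finger_gap: 0.0001
grasp_force: 0.0
time: 21.45
eef_pos: [0.6656, 0.0359, 0.5147]
tool_rot: [180.0, 0.2, 176.2]
contact_force: [0.1, -0.2, 0.2]
finger_gap: 0.0003
grasp_force: 0.0
[[99.0, 335.0], [79.0, 335.0], [58.0, 333.0], [38.0, 329.0], [19.0, 322.0], [1.0, 313.0], [-17.0, 301.0], [-32.0, 287.0], [-47.0, 271.0], [-59.0, 254.0], [-69.0, 235.0], [-76.0, 215.0], [-81.0, 194.0], [-84.0, 172.0], [-83.0, 150.0]]
[[20.3, -0.5], [20.3, 2.0], [20.0, 4.5], [19.4, 7.0], [18.5, 9.4], [17.3, 11.7], [15.8, 13.8], [14.1, 15.7], [12.1, 17.5], [9.9, 19.0], [7.6, 20.2], [5.0, 21.1], [2.4, 21.8], [-0.2, 22.1]]
```

```bash
python3 - <<'E'
from h import *
w=lambda x,y,z:[.526+.9978*x+.0663*y,.045-.0663*x+.9978*y,z]
for d in(2.18,1.9,1.6):
    f=-.26+d
    print(d,proj("scene",[w(.085-.2*np.cos(f),y,.17+.2*np.sin(f)) for y in(.087,-.087)]).round().tolist())
print(proj("scene",[w(.085,.087,.17),w(.085,-.087,.17)]).round().tolist())
s=bot.sense();print(s["eef_pos"],s["contact_force"])
a=cv2.imread("pics/s7.png",0).astype(int);b=cv2.cvtColor(bot.capture("scene"),cv2.COLOR_RGB2GRAY).astype(int)
cv2.imwrite("pics/s8.png",b)
for n,i in(("s7",a),("s8",b)):print(n,i[95:135:4,300:400:6].tolist())
E
```

```text
2.18 [[308.0, 126.0], [368.0, 114.0]]
1.9 [[319.0, 128.0], [380.0, 116.0]]
1.6 [[332.0, 139.0], [395.0, 126.0]]
[[321.0, 205.0], [378.0, 190.0]]
[0.66559452 0.0358642  0.51470639] [ 0.10532007 -0.1952272   0.23507792]
s7 [[44, 43, 43, 100, 101, 134, 137, 136, 136, 129, 227, 231, 238, 16, 23, 25, 101], [42, 44, 43, 100, 102, 136, 136, 136, 71, 118, 141, 233, 236, 19, 98, 34, 102], [44, 44, 45, 101, 102, 136, 136, 136, 45, 119, 125, 158, 162, 19, 99, 93, 102], [44, 44, 45, 101, 101, 137, 136, 135, 39, 126, 133, 221, 206, 21, 99, 95, 102], [44, 44, 44, 101, 100, 136, 138, 190, 216, 166, 99, 100, 107, 83, 98, 102, 102], [44, 44, 44, 98, 174, 148, 101, 99, 156, 157, 103, 138, 122, 122, 32, 103, 102], [44, 43, 43, 121, 99, 99, 98, 109, 157, 157, 171, 196, 122, 122, 26, 104, 102], [155, 55, 124, 122, 187, 200, 200, 197, 172, 197, 199, 198, 122, 121, 29, 102, 103], [171, 148, 122, 122, 199, 199, 198, 198, 199, 199, 199, 200, 123, 121, 33, 102, 103], [170, 170, 123, 122, 199, 198, 199, 199, 199, 198, 198, 199, 123, 121, 39, 102, 103]]
s8 [[46, 45, 44, 42, 34, 125, 22, 20, 22, 29, 23, 235, 239
[... 175 characters left out ...]
 [46, 44, 46, 103, 105, 22, 27, 22, 22, 21, 128, 156, 128, 138, 35, 104, 105], [44, 46, 46, 104, 104, 107, 21, 24, 17, 112, 120, 170, 144, 214, 191, 133, 105], [44, 45, 46, 104, 104, 139, 57, 95, 171, 188, 214, 137, 124, 123, 125, 157, 105], [44, 45, 46, 104, 103, 129, 194, 181, 112, 141, 146, 159, 181, 126, 125, 112, 104], [158, 56, 45, 122, 127, 135, 210, 206, 182, 142, 149, 147, 183, 125, 125, 105, 106], [174, 153, 44, 125, 126, 179, 182, 181, 182, 147, 151, 176, 183, 126, 126, 105, 104], [173, 175, 43, 126, 124, 181, 182, 182, 183, 183, 183, 183, 184, 124, 126, 104, 105]][ WARN:0@0.621] global loadsave.cpp:1063 imwrite_ Unsupported depth image for selected encoder is fallbacked to CV_8U.
```

Frame difference shows the door top edge has shifted about 8 px towards the robot, so the finger is pulling it. Continuing along the arc.

```bash
python3 -m inch '[[[14,0,2],0,0],[[14,0,2],0,0],[[13,0,2],0,0],[[20,0,0],0,0],[[20,0,2],0,0],[[20,0,4.5],0,0],[[0,0,0],0,0]]'; python3 - <<'E'
from h import *
w=lambda x,y,z:[.526+.9978*x+.0663*y,.045-.0663*x+.9978*y,z]
p=np.array(bot.sense()["eef_pos"])-[.526,.045,.173];print("x_r",1000*(p[0]*.9978-p[1]*.0663),"ztip",1000*p[2])
b=bot.capture("scene");cv2.imwrite("pics/s9.png",b[:,:,::-1])
a=cv2.imread("pics/s7.png",0).astype(int);g=cv2.cvtColor(b,cv2.COLOR_RGB2GRAY).astype(int)
for f in(100,85,70,55,40):
    r=np.radians(f);q=proj("scene",[w(.085-.2*np.cos(r),y,.17+.2*np.sin(r)) for y in(.087,-.087)]);print(f,q.round().tolist())
for v in range(110,200,8):print(v,g[v,300:440:6].tolist())
E
```

```text
time: 22.2
eef_pos: [0.5652, 0.0425, 0.4988]
tool_rot: [180.0, -0.1, 176.2]
contact_force: [-0.4, 0.4, 0.0]
finger_gap: 0.0001
grasp_force: 0.0
x_r 39.232827688578055 ztip 325.7782845233968
100 [[315.0, 126.0], [376.0, 115.0]]
85 [[326.0, 133.0], [388.0, 120.0]]
70 [[337.0, 145.0], [400.0, 132.0]]
55 [[348.0, 163.0], [411.0, 148.0]]
40 [[357.0, 184.0], [420.0, 168.0]]
110 [45, 46, 46, 105, 105, 141, 142, 172, 78, 19, 23, 22, 19, 23, 49, 79, 107, 105, 105, 106, 107, 117, 123, 124]
118 [46, 45, 47, 105, 106, 141, 141, 40, 21, 95, 18, 22, 23, 26, 25, 106, 106, 106, 107, 106, 109, 119, 123, 120]
126 [177, 114, 45, 105, 105, 141, 140, 87, 43, 23, 22, 26, 23, 22, 31, 106, 106, 105, 107, 105, 110, 121, 126, 121]
134 [175, 176, 46, 105, 105, 141, 140, 117, 117, 120, 18, 51, 112, 121, 55, 107, 196, 201, 107, 106, 114, 122, 125, 122]
142 [139, 134, 45, 105, 105, 141, 140, 82, 107, 66, 205, 246, 244, 243, 244, 244, 244, 244, 244, 108, 117, 123, 125, 124]
150 [113, 114, 44, 105, 106, 139, 199, 223, 244, 244, 244, 244, 244, 244, 244, 244, 244, 244, 243, 187, 119, 122, 124, 122]
158 [110, 113, 43, 106, 105, 169, 123, 126, 126, 244, 244, 244, 245, 224, 115, 87, 125, 127, 127, 107, 120, 124, 120, 121]
166 [110, 112, 42, 104, 105, 121, 127, 126, 127, 127, 128, 128, 128, 128, 95, 118, 127, 125, 106, 108, 119, 124, 121, 123]
174 [114, 113, 208, 190, 104, 135, 128, 128, 126, 128, 129, 129, 128, 128, 128, 111, 105, 106, 106, 110, 121, 125, 122, 122]
182 [114, 113, 217, 211, 195, 125, 127, 121, 128, 129, 129, 129, 128, 129, 138, 111, 105, 105, 107, 115, 121, 124, 123, 122]
190 [113, 113, 211, 216, 215, 126, 125, 129, 128, 127, 128, 127, 76, 100, 104, 107, 106, 106, 106, 116, 122, 124, 122, 123]
198 [112, 112, 205, 210, 127, 129, 127, 122, 118, 120, 119, 100, 65, 107, 105, 140, 106, 106, 106, 119, 124, 121, 122, 122]
```

Bright panel edge (337,150)–(405,134) matches a 70° panel angle, so the door is following the finger. On with the arc.

```bash
python3 -m inch '[[[19.5,7,4],0,0],[[18.5,0,9.5],0,0],[[17,0,12],0,0],[[16,0,14],0,0],[[14,0,16],0,0],[[12,0,17.5],0,0],[[10,0,19],0,0],[[7.5,0,20],0,0],[[0,0,0],0,0]]'; python3 -c "
from h import *
p=np.array(bot.sense()['eef_pos'])-[.526,.045,.173];print('x_r',1000*(p[0]*.9978-p[1]*.0663),'y_r',1000*(p[0]*.0663+p[1]*.9978),'ztip',1000*p[2])
w=lambda x,y,z:[.526+.9978*x+.0663*y,.045-.0663*x+.9978*y,z]
g=cv2.cvtColor(bot.capture('scene'),cv2.COLOR_RGB2GRAY).astype(int)
for f in(25,15,5):
    r=np.radians(f);print(f,proj('scene',[w(.085-.2*np.cos(r),y,.17+.2*np.sin(r)) for y in(.087,-.087)]).round().tolist())
for v in range(180,260,8):print(v,g[v,340:440:5].tolist())"
```

```text
time: 23.15
eef_pos: [0.4523, 0.0569, 0.3847]
tool_rot: [-180.0, -0.2, 176.2]
contact_force: [-0.2, -0.1, 2.8]
finger_gap: -0.0
grasp_force: 1.4
x_r -74.36366883105474 y_r 6.942544576289645 ztip 211.65065428371338
25 [[363.0, 208.0], [425.0, 190.0]]
15 [[365.0, 223.0], [427.0, 204.0]]
5 [[365.0, 237.0], [427.0, 218.0]]
180 [119, 118, 119, 120, 119, 47, 60, 208, 21, 19, 20, 20, 29, 26, 98, 114, 118, 122, 118, 119]
188 [202, 170, 120, 119, 119, 118, 20, 26, 19, 19, 21, 21, 25, 103, 104, 114, 120, 122, 120, 120]
196 [209, 181, 122, 153, 228, 238, 213, 19, 24, 22, 19, 184, 101, 103, 105, 116, 120, 122, 120, 120]
204 [231, 107, 20, 21, 21, 23, 21, 24, 19, 43, 94, 229, 235, 235, 236, 235, 138, 118, 119, 119]
212 [236, 235, 237, 161, 47, 194, 237, 236, 223, 83, 103, 109, 161, 237, 237, 222, 214, 216, 119, 120]
220 [124, 123, 151, 235, 235, 235, 235, 236, 237, 237, 217, 215, 215, 215, 215, 215, 214, 215, 161, 115]
228 [62, 125, 124, 124, 123, 171, 215, 215, 215, 215, 215, 215, 214, 214, 214, 214, 213, 214, 188, 199]
236 [62, 60, 124, 124, 124, 123, 215, 214, 215, 215, 215, 214, 214, 214, 214, 213, 213, 213, 213, 213]
244 [241, 241, 170, 38, 124, 124, 214, 214, 214, 214, 215, 214, 215, 214, 206, 208, 218, 220, 221, 224]
252 [241, 241, 243, 27, 29, 125, 163, 214, 214, 213, 219, 242, 222, 222, 221, 224, 224, 224, 225, 90]
```

```bash
python3 -m inch '[[[5,-2,18],0,0],[[4,-2,18],0,0],[[3,-1,18],0,0],[[2,-1,15],0,0],[[0,0,8],0,0],[[0,0,5],0,0],[[0,0,3],0,0],[[0,0,0],0,0]]'; python3 -m inch '[[[0,0,3],0,0],[[0,0,2],0,0],[[0,0,0],0,0]]'
```

```text
time: 24.0
eef_pos: [0.4412, 0.0517, 0.3035]
tool_rot: [180.0, 0.3, 176.2]
contact_force: [0.8, 0.4, 3.9]
finger_gap: -0.0001
grasp_force: 1.7
time: 24.3
eef_pos: [0.4399, 0.0517, 0.2975]
tool_rot: [180.0, 0.1, 176.2]
contact_force: [2.0, 0.1, 3.3]
finger_gap: 0.0001
grasp_force: 1.5
```

```bash
python3 -m inch '[[[0,0,3],0,0],[[0,0,3],0,0],[[0,0,1],0,0],[[0,0,0],0,0]]';python3 -m inch '[[[0,0,1],0,0],[[0,0,1],0,0],[[0,0,0],0,0],[[0,0,0],0,0]]'
```

```text
time: 24.7
eef_pos: [0.4395, 0.0518, 0.2913]
tool_rot: [180.0, 0.2, 176.2]
contact_force: [-0.8, -0.9, 14.0]
finger_gap: -0.0002
grasp_force: 7.0
time: 25.1
eef_pos: [0.4396, 0.0518, 0.291]
tool_rot: [-180.0, 0.2, 176.2]
contact_force: [-6.8, -0.3, 26.9]
finger_gap: 0.0005
grasp_force: 13.5
```

At the stop with 27 N. Releasing straight up, then checking numerically that the door stays shut.

```bash
python3 -m inch '[[[0,0,-10],0,0],[[0,0,-20],0,0],[[5,0,-45],0,0],[[10,0,-48],0,0],[[10,0,-48],0,0],[[10,0,-48],0,0],[[10,0,-30],0,0],[[0,0,0],0,0],[[0,0,0],0,0],[[0,0,0],0,0]]'; python3 -m inch '[[[0,0,0],0,0],[[0,0,0],0,0],[[0,0,0],0,0],[[0,0,0],0,0],[[0,0,0],0,0],[[0,0,0],0,0],[[0,0,0],0,0],[[0,0,0],0,0],[[0,0,0],0,0],[[0,0,0],0,0]]'; python3 - <<'E'
from h import *
a=cv2.imread("pics/scene0.png").astype(int);b=bot.capture("scene")[:,:,::-1].astype(int)
d=np.abs(a-b).sum(2)>60
for n,(x0,y0,x1,y1) in dict(reader=(312,190,418,292),above=(312,100,380,185),basket=(262,264,360,345),fresh=(203,290,232,350),longc=(436,232,462,262),beaker=(262,320,296,368),timer=(168,340,207,372),bottle=(270,197,298,266)).items():print(n,d[y0:y1,x0:x1].mean().round(3))
t=bot.capture("wrist");i=bot.camera_info("wrist")
hsv=t.astype(int);g=t.mean(2)
u,v=proj("wrist",[[.4415,.051,.130]],i)[0].round().astype(int);print("pad px",u,v,g[v-30:v+31:6,u].round().tolist(),g[v,u-60:u+61:10].round().tolist())
E
```

```text
time: 26.1
eef_pos: [0.3932, 0.0548, 0.534]
tool_rot: [-180.0, -0.3, 176.2]
contact_force: [-0.5, 0.0, -0.7]
finger_gap: 0.0
grasp_force: 0.0
time: 27.1
eef_pos: [0.3935, 0.0548, 0.5363]
tool_rot: [-180.0, 0.0, 176.2]
contact_force: [-0.5, -0.5, -0.4]
finger_gap: 0.0001
grasp_force: 0.0
reader 0.012
above 0.0
basket 0.122
fresh 0.51
longc 0.001
beaker 0.0
timer 0.0
bottle 0.0
pad px 317 250 [73.0, 162.0, 184.0, 126.0, 84.0, 91.0, 98.0, 97.0, 193.0, 192.0, 192.0] [194.0, 193.0, 193.0, 191.0, 95.0, 94.0, 91.0, 91.0, 92.0, 192.0, 192.0, 190.0, 190.0]
```

The reader region matches its first, shut picture (1% of pixels differ), and every bystander I compared is unchanged. Handing in.

```bash
python3 -c "
from workcell import bot
print(bot.finish_job())"
```

```text
the job is handed in; nothing more can be done
None
```

The job is handed in at about 27 s: the used cassette stands in the basket, the fresh four-well one is in the bay, the door is latched shut and the bystanders are unmoved, but I viewed 11 pictures, one over the limit of 10.

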